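Hand out the orange screwdriver handle first

TASK

At the pipe-fittings store counter, pick up the orange-handled screwdriver from the black mat and turn it end for end, so that it goes out handle first: set it down (do not drop it) flat in the empty lane of the grey hand-out tray, straight along the middle of the lane, its handle towards the yellow end of the tray and its blade towards the plain end. The blue-handled nut driver in the other lane already lies so; leave it and the green-handled screwdriver where they are.

Things in the scene. Friction and masses are not known exactly. Their poses are not given: they have to be found in the camera images.
- orange_driver_handle (a point): Screwdriver, 140 g, on a 3 mm black mat at the robot's right. Orange block handle 104 x 30 x 28 mm high, then a thin steel shaft. Point: handle's centre, 14 mm up; x axis towards the blade, z up. Handle reaches 52 mm either way along x, blade tip is at +157 mm, balance at about +20 mm. At the start the blade points forward-left (x axis 10 to 74 degrees left of the robot's forward).
- green_driver_handle (a point): The same screwdriver with a green handle, on the same mat, at least 110 mm beside the orange one; leave it. Same point and axes.
- empty_lane (a point): Centre of the empty lane's floor (4 mm above the table) in the fixed grey tray, 312 x 232 mm, at the robot's left. Lane 300 x 110 mm inside; walls 6 mm thick, 10 mm above the floor. x axis along the lane to the tray's yellow end (the far end, within 15 degrees of the robot's forward), y left, z up. Well placed, the driver's handle centre is 50 mm from here on the yellow side, blade towards -x.
- nut_driver_handle (a point): Nut driver of the same shape and sizes with a blue handle and a round socket tip, lying in the tray's other lane, about 115 mm right of the empty lane's middle line, handle towards the yellow end; same point and axes. Leave it.
Mind the look-alikes: they are no part of the job. There is more than one size of the part that bears orange_driver_handle; the job needs the smaller.

How it is judged (in metres and radians):
At the end, for the whole second after the job is handed in: Orange screwdriver let go, at rest flat in the empty lane: within 12 degrees of the lane, handle's centre within 25 mm of its middle line and 5 to 100 mm from its centre on the yellow side, blade away from the yellow end; green screwdriver and nut driver within 25 mm of their starts (x of orange_driver_handle in the frame of empty_lane between 0.005 and 0.1 m and x of empty_lane in the frame of orange_driver_handle above 0 m and y of orange_driver_handle in the frame of empty_lane between -0.025 and 0.025 m and z of orange_driver_handle in the frame of empty_lane between 0.008 and 0.02 m and angle between the x axis of orange_driver_handle and the x axis of empty_lane, either way round below 0.21 rad and linear speed of orange_driver below 0.02 m/s and distance of each of green_driver_handle, nut_driver_handle from where it was at the start of the episode below 0.025 m); the robot touches nothing.
It fails at once if the orange screwdriver is dropped (falls free at over 0.8 m/s, a drop of more than 3 cm) (contact force between the fingers and orange_driver below 0.05 N and linear speed of orange_driver above 0.8 m/s).
It fails at once if the green screwdriver is moved more than 25 mm (distance of green_driver_handle from where it was at the start of the episode above 0.025 m).
It fails at once if the nut driver is moved more than 25 mm (distance of nut_driver_handle from where it was at the start of the episode above 0.025 m).
It also fails if it takes over 40 s, if anything falls off the work surface, if the arm or the gripper's body presses on something with over 40 N, if the wrist force passes 120 N, or if a joint passes its speed limit or range.

ROBOT

A 6-joint arm with a two-finger parallel gripper is mounted at the origin on the work surface. World frame = base frame: x ahead of the robot, y to its left, z up, the work surface at z = 0. Lengths are in mm, angles in rad, forces in N, time in s.
With the tool pointing down it reaches from about 300 to 775 mm from the base axis. Payload 14.6 kg.
Tool frame: the origin (TCP) lies at the very end of the fingers, on their centre line; the grasp point (between the pads) lies robot.tcp_to_grasp behind it (robot.tcp_to_grasp is the distance from the TCP to the grasp point, in mm); z points along the fingers, y is the direction in which the jaws open and shut (so a half turn about z gives the same grasp; the last joint's range is limited). The gripper opens to 85 mm and grips with 20 to 120 N. Pads are 22 mm wide; open, the fingers measure 114 mm over their backs; the gripper's body (76 mm by 85 mm) begins 54 mm behind the grasp point. The pads swing forward as they close: fully open they stand 13 mm farther back than shut.
Start: joints at [1.281, 0.3, 1.521, -0, 1.321, -0.067], TCP at [121.527, 536.396, 231.281] pointing down, gripper open.
Joint ranges: [-3.03, 3.03], [-0.79, 2.21], [0.23, 2.52], [-1.04, 4.18], [0, 3.07], [-2.55, 2.55]. Speed limits (rad/s): [2.22, 2.22, 2.57, 3.14, 3.14, 3.14].

INTERFACE

Orientations are given as a unit quaternion [w, x, y, z].
In Python, from workcell import robot, capture, camera_model, workorder gives the robot as it stands. The module is installed in compiled form; this text tells all that it offers.
- The arm moves only by the shell command python3 -m handwheel 'ROWS'. ROWS is a JSON object of lists of equal length, an entry for each row: "turn": the turn, a rotation vector about the tool's x, y, z in rad, a list of three; "slide": the shift along the tool's x, y, z in cm, a list of three; "jaw": the finger opening in cm, from 0 to 8.54. In form: {"turn": [[ax, ay, az], ...], "slide": [[tx, ty, tz], ...], "jaw": [jaw, ...]}. A call has 1 to 20 rows; each row shifts and turns the commanded pose from where the row before left it, along the tool's axes as they then stand; what a row does not reach is not made up. A row lasts 1/12 s, in which the tool goes at most 41.7 mm and 7.16 degrees, less where a joint would pass 70% of its speed; a pose out of reach is approached as far as the arm can. A call is refused whole if a number of a shift passes 4.17 or a number of a turn 0.125, either way. A call with a gripper value outside its range is refused whole. The fingers move at their own pace and stop on an object; the grip force is fixed at half the most. Time passes only in rows, so rows that do not move let the fingers close. It gives the time, the measured TCP pose, the force and the opening at its end, in the units of the state.
- robot.get_obs(): the state, without advancing time (a new reading comes with each control period).
- capture(name): name is "scene" or "side" or "wrist"; returns the picture (384x512x3 uint8, blue, green, red); there is no depth.
- camera_model(name): a dict with "mtx" (3x3 intrinsics, pixels), "k1" (the pictures are not rectified: a ray, as slopes to the right and down, at radius r is drawn at 1 + k1 r^2 times it, then the intrinsics apply), "camera_from_world" (4x4, takes a point from world to camera coordinates). Camera axes: x right, y up, looking along -z (the intrinsics and any distortion apply to the point x, -y, -z); pixel columns grow to the right and rows downward; lengths in mm; the calibration is good to about 2 mm. A picture is of the moment at which its call begins: read the wrist's pose just before it. camera_model takes no time and is no camera call; for the wrist camera it gives the pose at the moment of the call.
- workorder.hand_in(): hands the job in, once; it reports no verdict.
The state is a dict: "time": time; "joint_pos": joint angles; "joint_velocities": joint speeds; "joint_torque": joint torques, N m; "tool_pos": TCP position; "tcp_rot": TCP orientation; "force": force on the tool from outside, world axes, zero at the start; "ft_torque": the same for the moment, N m; "opening": finger opening in mm.
Only numpy, scipy, OpenCV 4.12 (cv2) and the standard library are available. Lean on these libraries where they do the work, as an engineer would, in place of code of your own. Each camera call takes 0.05 s, during which the arm holds its last target. There are 200 camera calls.

## Working session

There is one attempt and no reset: what is moved stays moved. The work goes in short steps, Python scripts to look and compute and a shell command to move; the robot and the scene stay as the last step left them, time stands still between calls to the robot, and variables do not carry over. Pictures are saved under pics/ and viewed, about 8 in all and at most 12, crops included, and the job is handed in when it is done.

```bash
mkdir -p pics; cat > h.py <<'E'
import numpy as np, cv2
from workcell import robot, capture, camera_model, workorder
def proj(m,P):
    T=np.array(m["camera_from_world"]);p=T[:3,:3]@np.array(P,float)+T[:3,3]
    s=np.array([p[0],-p[1]])/-p[2]; s=s*(1+m["k1"]*(s@s)); K=np.array(m["mtx"]); return (K@[s[0],s[1],1])[:2]
def ray(m,uv):
    K=np.array(m["mtx"]);d=(np.linalg.inv(K)@[uv[0],uv[1],1])[:2];s=d.copy()
    for _ in range(30): s=d/(1+m["k1"]*(s@s))
    T=np.array(m["camera_from_world"]);R=T[:3,:3]
    return -R.T@T[:3,3], R.T@np.array([s[0],-s[1],-1.])
def onz(m,uv,z):
    o,d=ray(m,uv);return o+d*(z-o[2])/d[2]
def tri(ms,uvs):
    A=np.zeros((3,3));b=np.zeros(3);L=[ray(m,u) for m,u in zip(ms,uvs)]
    for o,d in L:
        d=d/np.linalg.norm(d);P=np.eye(3)-np.outer(d,d);A+=P;b+=P@o
    X=np.linalg.solve(A,b)
    return X,[np.linalg.norm(np.cross(X-o,d/np.linalg.norm(d))) for o,d in L]
E
python3 - <<'E'
from h import *
for n in("scene","side","wrist"):
    m=camera_model(n);i=capture(n);cv2.imwrite(f"pics/{n}0.png",i)
    T=np.array(m["camera_from_world"]);print(n,(-T[:3,:3].T@T[:3,3]).round(),np.array(m["mtx"]).round(1).tolist(),m["k1"])
print(robot.get_obs(),robot.tcp_to_grasp)
a=cv2.imread("pics/scene0.png");b=cv2.imread("pics/side0.png");cv2.imwrite("pics/both.png",cv2.resize(np.hstack([a,b]),(800,300)))
E
```

```text
scene [917. 765. 917.] [[415.0, 0.0, 259.1], [0.0, 415.0, 194.9], [0.0, 0.0, 1.0]] 0.027000687600160753
side [ 299. -665.  579.] [[349.7, 0.0, 249.7], [0.0, 349.7, 192.1], [0.0, 0.0, 1.0]] -0.013309431561537362
wrist [ 58. 552. 374.] [[324.1, 0.0, 255.3], [0.0, 324.1, 189.5], [0.0, 0.0, 1.0]] -0.08245353999874902
{'time': 0.15, 'joint_pos': array([ 1.28139685e+00,  3.00333680e-01,  1.52140129e+00,  2.62824907e-05,
        1.32071392e+00, -6.65878729e-02]), 'joint_velocities': array([-3.07100048e-04, -1.73285559e-03, -2.53869070e-03, -6.50220658e-04,
        1.23572812e-03, -8.69043676e-05]), 'joint_torque': array([ 1.94823560e-04, -5.43663061e+01, -3.61890543e+01, -5.95249230e-05,
        3.16603211e-03, -5.34034896e-06]), 'tool_pos': array([121.47753675, 536.24617648, 230.87276794]), 'tcp_rot': array([-8.83300053e-05,  1.11178725e-01,  9.93800336e-01, -4.19097394e-04]), 'force': array([ 0.09516101,  0.3747769 , -0.24584196]), 'ft_torque': array([0.00302293, 0.0306768 , 0.00576786]), 'opening': 85.59656959997152} 18.700000000000003
```

View pics/scene0.png

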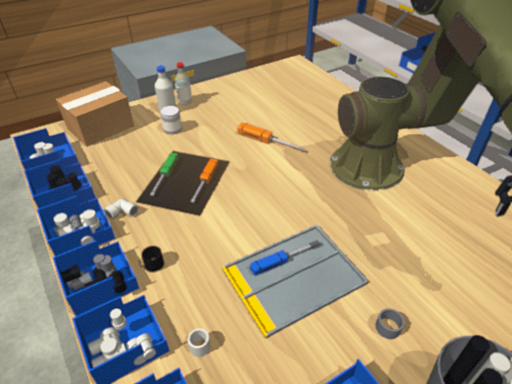

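View pics/side0.png

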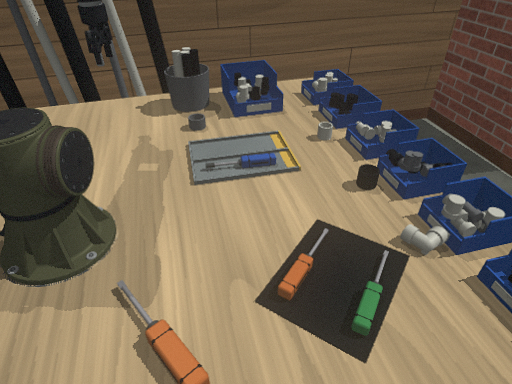

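The pictures show the orange driver on the mat at scene (205,178) and side (297,277), with its shaft running to scene (193,202) and side (326,231). The larger orange look-alike lies off the mat. The green driver is at side (368,305). The tray's blue nut driver lies in the right-hand lane and the yellow end is at far +x. Next I measure from both views.

```bash
python3 - <<'E'
from h import *
R={}
for n in("scene","side"):
    m=camera_model(n);i=cv2.imread(f"pics/{n}0.png");h=cv2.cvtColor(i,cv2.COLOR_BGR2HSV)
    for c,(lo,hi) in dict(orange=((3,150,100),(17,255,255)),green=((50,120,50),(80,255,255)),blue=((100,150,60),(120,255,255)),yellow=((20,170,120),(30,255,255))).items():
        k=cv2.inRange(h,lo,hi);N,l,s,ce=cv2.connectedComponentsWithStats(k)
        for j in range(1,N):
            if s[j,4]<120: continue
            pts=np.argwhere(l==j)[:,::-1].astype(np.float32); z=3+14
            p=onz(m,ce[j],17)
            if not(200<p[0]<800 and abs(p[1])<500): continue
            w=np.array([onz(m,q,17 if c!="yellow" else 14)[:2] for q in pts],np.float32)
            r=cv2.minAreaRect(w); bx=cv2.boxPoints(r)
            print(n,c,s[j,4],ce[j].round(1),p.round(),"rect",np.round(r[0]),np.round(r[1]),"deg",round(r[2],1))
            R[n,c,round(float(p[1])/100)]=(m,ce[j])
for (n,c,k),v in R.items():
    if n=="scene":
        for kk in (k-1,k,k+1):
            o=R.get(("side",c,kk))
            if o: print(c,k,kk,*tri([v[0],o[0]],[v[1],o[1]]))
E
```

```text
scene orange 410 [253.8 132.1] [ 243. -358.   17.] rect [ 242. -359.] [ 75. 154.] deg 28.9
scene orange 248 [208.6 169.6] [ 489. -248.   17.] rect [ 490. -247.] [130.  41.] deg 44.7
scene green 167 [168.4 162.9] [ 591. -353.   17.] rect [ 593. -352.] [121.  33.] deg 50.8
scene blue 454 [268.4 262.3] [528. 188.  17.] rect [527. 188.] [ 40. 109.] deg 85.0
scene yellow 977 [249.1 299.8] [632. 261.  17.] rect [630. 249.] [232.  35.] deg 87.9
side orange 670 [295.6 274. ] [ 489. -243.   17.] rect [ 490. -242.] [115.  35.] deg 43.3
side orange 1753 [176.1 354.5] [ 242. -350.   17.] rect [ 241. -350.] [ 40. 147.] deg 28.4
side green 519 [369.5 300.4] [ 601. -337.   17.] rect [ 603. -334.] [83. 29.] deg 45.8
orange -4 -4 [ 243.8241368  -353.40150808   20.92312237] [np.float64(1.8071218910528488), np.float64(1.8071218910529228)]
orange -2 -2 [ 489.2592108  -245.08249299   19.48231946] [np.float64(1.173004172977806), np.float64(1.1730041729777467)]
green -4 -3 [ 594.94307996 -341.95282923   26.47545039] [np.float64(0.9306697884328863), np.float64(0.9306697884326574)]
```

View pics/wrist0.png

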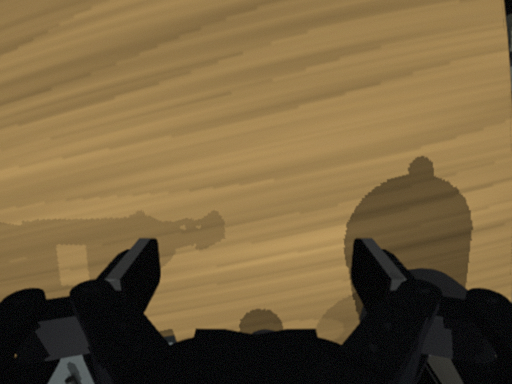

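```bash
python3 - <<'E'
from h import *
from scipy.spatial.transform import Rotation as Ro
m=camera_model("wrist");T=np.array(m["camera_from_world"]);print(T.round(3))
q=robot.get_obs()["tcp_rot"];print(Ro.from_quat(np.r_[q[1:],q[0]]).as_matrix().round(3))
for n,uv in(("scene",(193,202)),("side",(326,231))): print(onz(camera_model(n),uv,17))
# tray bounds in scene, rough
for uv in((225,266),(318,228),(368,281),(268,333)): print(onz(camera_model("scene"),uv,14).round())
for uv in((188,137),(278,132),(299,173),(193,181)): print(onz(camera_model("side"),uv,14).round())
E
```

```text
[[ 2.21000e-01  9.75000e-01  0.00000e+00 -5.51512e+02]
 [-9.41000e-01  2.13000e-01 -2.62000e-01  3.46870e+01]
 [-2.55000e-01  5.80000e-02  9.65000e-01 -3.77631e+02]
 [ 0.00000e+00  0.00000e+00  0.00000e+00  1.00000e+00]]
[[-0.975  0.221 -0.   ]
 [ 0.221  0.975 -0.001]
 [ 0.    -0.001 -1.   ]]
[ 601.46760915 -132.10681305   17.        ]
[ 598.24764835 -143.99866367   17.        ]
[633. 136.  14.]
[335. 157.  14.]
[338. 373.  14.]
[639. 360.  14.]
[340. 394.  14.]
[639. 345.  14.]
[622.  96.  14.]
[326. 138.  14.]
```

```bash
python3 -m handwheel '{"turn":[[0,0,0],[0,0,0],[0,0,0],[0,0,0],[0,0,0],[0,0,0],[0,0,0],[0,0,0],[0,0,0],[0,0,0],[0,0,0],[0,0,0],[0,0,0],[0,0,0],[0,0,0]],"slide":[[-3.7,-1.38,0],[-3.7,-1.38,0],[-3.7,-1.38,0],[-3.7,-1.38,0],[-3.7,-1.38,0],[-3.7,-1.38,0],[-3.7,-1.38,0],[-3.7,-1.38,0],[-3.7,-1.38,0],[-3.7,-1.38,0],[-3.7,-1.38,0],[-3.7,-1.38,0],[-3.7,-1.38,0],[0,0,0],[0,0,0]],"jaw":[8,8,8,8,8,8,8,8,8,8,8,8,8,8,8]}'
python3 - <<'E'
from h import *
import json
m=camera_model("wrist");i=capture("wrist");cv2.imwrite("pics/wrist1.png",i);json.dump({k:np.array(v).tolist() for k,v in m.items()},open("w1.json","w"))
E
```

```text
time: 1.4
tool_pos: [552.0, 253.8, 230.3]
tcp_rot: [-0.001, 0.113, 0.994, -0.0]
force: [0.6, 0.3, 1.3]
opening: 79.9
```

View pics/wrist1.png

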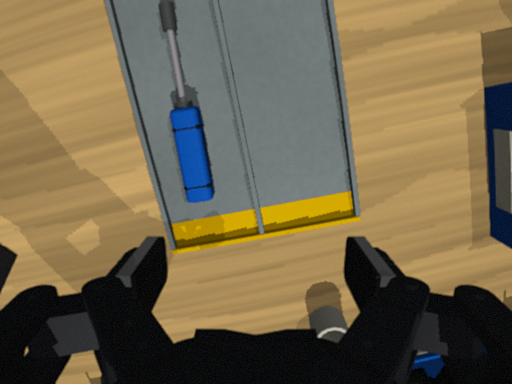

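The tray is clear in this view. Far-end corners are at (358,216) on the left and (173,250) on the right, and the divider runs (262,232) to (219,0). The empty lane is the image-right one.

```bash
python3 - <<'E'
from h import *
import json
w=json.load(open("w1.json"));s=camera_model("scene");d=camera_model("side")
for a,b,c in(((358,216),(268,333),(278,132)),((173,250),(225,266),(299,173))):
    print("corner scene+wrist",*tri([w,s],[a,b]),"all",*tri([w,s,d],[a,b,c]))
L=[onz(w,p,14)[:2] for p in((358,216),(331,0))];Rr=[onz(w,p,14)[:2] for p in((173,250),(106,0))];D=[onz(w,p,14)[:2] for p in((261,232),(218,0))]
for n,X in(("L",L),("D",D),("R",Rr)):
    v=X[0]-X[1];print(n,X[0].round(1),X[1].round(1),np.degrees(np.arctan2(v[1],v[0])))
e=L[0]-Rr[0];print("width",np.linalg.norm(e),"x az",np.degrees(np.arctan2(e[1],e[0]))-90)
az=np.arctan2(e[1],e[0])-np.pi/2
for a in(az,np.arctan2(*(L[0]-L[1])[::-1])):
  ux=np.array([np.cos(a),np.sin(a)]);uy=np.array([-ux[1],ux[0]])
  c=(L[0]+Rr[0])/2-156*ux+uy*58   # lane centre = 58 mm left of tray middle
  print("lane centre",c.round(1),"handle goal",(c+50*ux).round(1),"az",np.degrees(a))
# blue centroid
i=cv2.imread("pics/wrist1.png");h=cv2.cvtColor(i,cv2.COLOR_BGR2HSV);k=cv2.inRange(h,(100,150,60),(120,255,255));k[:90]=0;k[215:]=0;k[:,240:]=0
mo=cv2.moments(k);uv=(mo['m10']/mo['m00'],mo['m01']/mo['m00']);print(uv,*tri([w,s],[uv,(268.4,262.3)]))
E
```

```text
corner scene+wrist [640.31226043 359.86949946  16.26374896] [np.float64(0.9530264582849646), np.float64(0.9530264582850271)] all [641.35553091 358.44999737   9.92182098] [np.float64(3.0079336209238794), np.float64(3.4628998777729083), np.float64(3.3373877696394434)]
corner scene+wrist [633.70168379 135.53890167  16.01880118] [np.float64(1.2358032483382904), np.float64(1.2358032483382657)] all [634.2792329  125.54184725  -2.33289134] [np.float64(7.5094431623349465), np.float64(6.315036738095372), np.float64(4.571680263301707)]
L [642.  359.8] [404.8 368.7] -2.145190463093962
D [635.8 243.3] [379.7 256. ] -2.832763722404293
R [635.2 133.6] [350.2 143. ] -1.8922988875907492
width 226.32687957926115 x az -1.7165498969349358
lane centre [484.4 309.3] handle goal [534.4 307.8] az -1.7165498969349315
lane centre [484.9 310.5] handle goal [534.8 308.6] az -2.145190463093962
(191.6989698588325, 153.27394124380007) [526.75174839 187.93791351  15.12885923] [np.float64(0.9148022748486873), np.float64(0.9148022748486478)]
```

```bash
python3 -m handwheel '{"turn":[[0,0,0],[0,0,0],[0,0,0],[0,0,0],[0,0,0],[0,0,0],[0,0,0],[0,0,0],[0,0,0],[0,0,0],[0,0,0],[0,0,0],[0,0,0],[0,0,0]],"slide":[[-0.11,-3.96,0],[-0.11,-3.96,0],[-0.11,-3.96,0],[-0.11,-3.96,0],[-0.11,-3.96,0],[-0.11,-3.96,0],[-0.11,-3.96,0],[-0.11,-3.96,0],[-0.11,-3.96,0],[-0.11,-3.96,0],[-0.11,-3.96,0],[-0.11,-3.96,0],[-0.11,-3.96,0],[-0.11,-3.96,0]],"jaw":[8,8,8,8,8,8,8,8,8,8,8,8,8,8]}'
python3 -m handwheel '{"turn":[[0,0,0.12],[0,0,0.12],[0,0,0.12],[0,0,0.12],[0,0,0.12],[0,0,0.12],[0,0,0.12],[0,0,0.12],[0,0,0.12],[0,0,0.12],[0,0,0.12],[0,0,0.12],[0,0,0.12],[0,0,0.12],[0,0,0.12],[0,0,0.12],[0,0,0.12],[0,0,0.12],[0,0,0],[0,0,0]],"slide":[[0,0,0],[0,0,0],[0,0,0],[0,0,0],[0,0,0],[0,0,0],[0,0,0],[0,0,0],[0,0,0],[0,0,0],[0,0,0],[0,0,0],[0,0,0],[0,0,0],[0,0,0],[0,0,0],[0,0,0],[0,0,0],[0,0,0],[0,0,0]],"jaw":[8,8,8,8,8,8,8,8,8,8,8,8,8,8,8,8,8,8,8,8]}'
python3 - <<'E'
from h import *
import json
m=camera_model("wrist");i=capture("wrist");cv2.imwrite("pics/wrist2.png",i);json.dump({k:np.array(v).tolist() for k,v in m.items()},open("w2.json","w"))
h=cv2.cvtColor(i,cv2.COLOR_BGR2HSV);k=cv2.inRange(h,(3,150,100),(17,255,255));N,l,s,ce=cv2.connectedComponentsWithStats(k)
S=camera_model("scene");D=camera_model("side")
for j in range(1,N):
    if s[j,4]<400: continue
    w=np.array([onz(m,q,31)[:2] for q in np.argwhere(l==j)[:,::-1]],np.float32);r=cv2.minAreaRect(w)
    print(s[j],ce[j].round(1),r);print(*tri([m,S,D],[ce[j],(208.6,169.6),(295.6,274)]),*tri([m,D],[ce[j],(295.6,274)]))
E
```

```text
time: 2.62
tool_pos: [443.0, -289.5, 231.6]
tcp_rot: [0.0, 0.11, 0.994, -0.0]
force: [0.3, 0.5, 0.5]
opening: 80.1
time: 4.28
tool_pos: [443.7, -288.0, 231.4]
tcp_rot: [0.0, 0.928, 0.373, 0.0]
force: [0.2, -0.6, 0.0]
opening: 80.1
[ 241   54   30  102 2880] [255.2 104.4] ((489.7056579589844, -243.46627807617188), (102.10528564453125, 29.77471923828125), 43.24810791015625)
[ 489.91009902 -243.64658011   19.55650594] [np.float64(1.6315750978969215), np.float64(1.4258229712021135), np.float64(1.7037528317367014)] [ 490.11772348 -241.98063197   15.60961842] [np.float64(0.6449471109597166), np.float64(0.6449471109596833)]
[ 152  289   87   46 2429] [195.4 313.8] ((256.6399230957031, -362.8546142578125), (58.71381759643555, 106.62049102783203), 28.321718215942383)
[ 432.91878965 -287.79130291   89.60879642] [np.float64(115.4737940799311), np.float64(99.7882260172381), np.float64(32.92873951949889)] [ 403.82576896 -332.47183077  186.79106309] [np.float64(44.697164839292675), np.float64(44.69716483929264)]
```

View pics/wrist2.png

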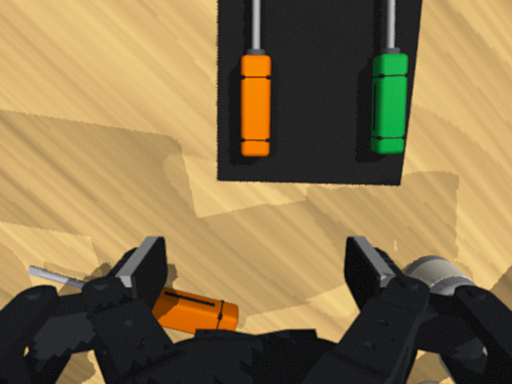

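Orange handle: centre (489.7, -243.5), 102 x 30 mm, axis at 43.3°, height consistent (15.6–19.6 mm against 17). The scene and wrist views agree, so I approach with the jaws 60 mm open.

```bash
python3 -m handwheel '{"turn":[[0,0,0],[0,0,0],[0,0,0],[0,0,0],[0,0,0],[0,0,0],[0,0,0],[0,0,0],[0,0,0],[0,0,0],[0,0,0],[0,0,0],[0,0,0],[0,0,0]],"slide":[[2,0,0],[3.95,0,0],[1.95,0,0],[0,0,3.4],[0,0,3.4],[0,0,3.4],[0,0,3.4],[0,0,3.4],[0,0,1.3],[0,0,1.3],[0,0,1.3],[0,0,1.3],[0,0,0],[0,0,0]],"jaw":[6,6,6,6,6,6,6,6,6,6,6,6,6,6]}'
python3 -c "
from h import *
cv2.imwrite('pics/side3.png',cv2.resize(capture('side')[190:350,220:440],None,fx=3,fy=3))"
```

```text
time: 5.5
tool_pos: [500.7, -234.3, 9.1]
tcp_rot: [-0.0, 0.929, 0.371, -0.0]
force: [-0.7, 0.6, 0.2]
opening: 60.2
```

View pics/side3.png

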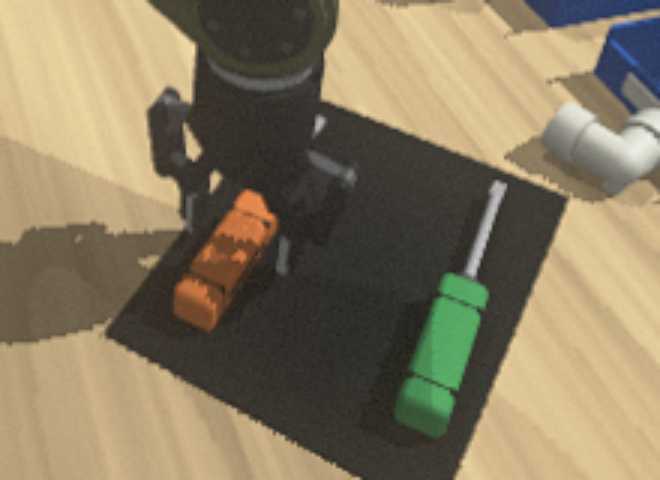

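The fingers straddle the orange handle, one on each side at crop (190,215) and (283,260), and the green driver is clear of them. Now I lower the last bit, close, wait and lift.

```bash
python3 -m handwheel '{"turn":[[0,0,0],[0,0,0],[0,0,0],[0,0,0],[0,0,0],[0,0,0],[0,0,0],[0,0,0],[0,0,0],[0,0,0]],"slide":[[0,0,0.25],[0,0,0.2],[0,0,0],[0,0,0],[0,0,0],[0,0,0],[0,0,0],[0,0,0],[0,0,0],[0,0,0]],"jaw":[6,6,6,4,2,0,0,0,0,0]}'
python3 -m handwheel '{"turn":[[0,0,0],[0,0,0],[0,0,0],[0,0,0],[0,0,0],[0,0,0],[0,0,0],[0,0,0]],"slide":[[0,0,-0.5],[0,0,-1],[0,0,-2],[0,0,-3],[0,0,-3],[0,0,-3],[0,0,-1.5],[0,0,0]],"jaw":[0,0,0,0,0,0,0,0]}'
```

```text
time: 6.38
tool_pos: [501.1, -234.7, 5.2]
tcp_rot: [0.0, 0.929, 0.37, 0.0]
force: [-0.2, 0.1, 5.5]
opening: 29.1
time: 7.05
tool_pos: [502.0, -235.2, 149.1]
tcp_rot: [0.002, 0.929, 0.37, 0.002]
force: [0.4, -0.0, -0.8]
opening: 29.0
```

```bash
python3 -m handwheel '{"turn":[[0,0,-0.06],[0,0,-0.12],[0,0,-0.12],[0,0,-0.12],[0,0,-0.12],[0,0,-0.12],[0,0,-0.12],[0,0,-0.12],[0,0,-0.12],[0,0,-0.12],[0,0,-0.12],[0,0,-0.12],[0,0,-0.12],[0,0,-0.12],[0,0,-0.12],[0,0,-0.12],[0,0,-0.12],[0,0,-0.12],[0,0,-0.12],[0,0,-0.12]],"slide":[[0,0,0],[0,0,0],[0,0,0],[0,0,0],[0,0,0],[0,0,0],[0,0,0],[0,0,0],[0,0,0],[0,0,0],[0,0,0],[0,0,0],[0,0,0],[0,0,0],[0,0,0],[0,0,0],[0,0,0],[0,0,0],[0,0,0],[0,0,0]],"jaw":[0,0,0,0,0,0,0,0,0,0,0,0,0,0,0,0,0,0,0,0]}'
python3 - <<'E'
from h import *
i=capture("wrist");m=camera_model("wrist");cv2.imwrite("pics/wrist4.png",i)
o=robot.get_obs();q=o["tcp_rot"];print(o["tool_pos"],q,np.degrees(2*np.arctan2(q[2],q[1])),o["joint_pos"],o["opening"])
E
```

```text
time: 8.72
tool_pos: [500.3, -234.3, 143.7]
tcp_rot: [-0.001, 0.018, 1.0, 0.0]
force: [0.3, -0.8, -1.2]
opening: 29.2
[ 500.31176869 -234.29232435  143.69513607] [-8.55327380e-04  1.38077720e-02  9.99904207e-01  4.36015213e-04] 178.41769487389783 [-5.04243817e-01  3.93060015e-01  1.60986743e+00 -4.01523222e-05
  1.14058497e+00 -2.04740693e+00] 29.02380593786285
```

View pics/wrist4.png

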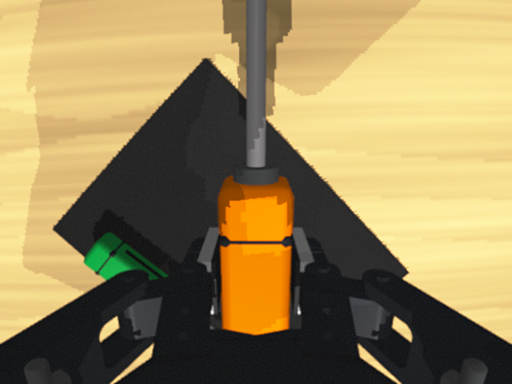

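The driver is held square between the pads, with the blade pointing up the image (robot-ward). I translate to above the lane.

```bash
python3 -m handwheel '{"turn":[[0,0,0],[0,0,0],[0,0,0],[0,0,0],[0,0,0],[0,0,0],[0,0,0],[0,0,0],[0,0,0],[0,0,0],[0,0,0],[0,0,0],[0,0,0],[0,0,0],[0,0,0],[0,0,0],[0,0,0],[0,0,0],[0,0,0],[0,0,0]],"slide":[[-0.03,1.5,0],[-0.03,3,0],[-0.03,3.6,0],[-0.03,3.6,0],[-0.03,3.6,0],[-0.03,3.6,0],[-0.03,3.6,0],[-0.03,3.6,0],[-0.03,3.6,0],[-0.03,3.6,0],[-0.03,3.6,0],[-0.03,3.6,0],[-0.03,3.6,0],[-0.03,3.6,0],[0,3,0],[0,2.3,0],[0,1,0],[0,0,0],[0,0,0],[0,0,0]],"jaw":[0,0,0,0,0,0,0,0,0,0,0,0,0,0,0,0,0,0,0,0]}'
python3 - <<'E'
from h import *
i=capture("wrist");cv2.imwrite("pics/wrist5.png",i);m=camera_model("wrist")
o=robot.get_obs();q=o["tcp_rot"];print(o["tool_pos"],np.degrees(2*np.arctan2(q[2],q[1])),o["opening"])
E
```

```text
time: 10.43
tool_pos: [528.0, 303.7, 144.5]
tcp_rot: [-0.0, 0.022, 1.0, -0.0]
force: [-0.0, -0.4, -1.8]
opening: 28.9
[528.16429774 303.55239301 144.69347397] 177.42399453617338 28.92159316768927
```

View pics/wrist5.png

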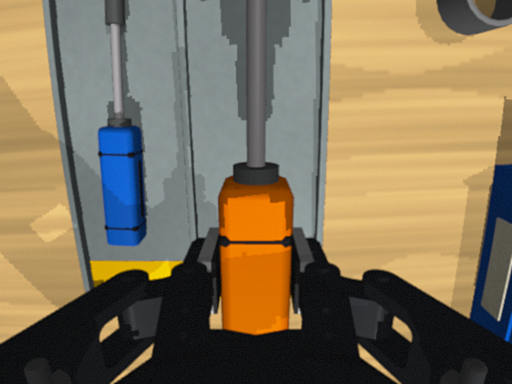

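```bash
python3 - <<'E'
from h import *
m=camera_model("wrist")
for v,d,l in((20,184,327),(200,194.5,323)):
    D=onz(m,(d,v),14);L=onz(m,(l,v),14);mid=((D[1]+3)+(L[1]-6))/2;print(D.round(1),L.round(1),(L-D)[1].round(1),"mid",mid.round(1))
E
```

```text
[396.9 255.   14. ] [401.8 367.2  14. ] 112.2 mid 309.6
[544.3 250.7  14. ] [549.4 364.3  14. ] 113.6 mid 306.0
```

```bash
python3 -m handwheel '{"turn":[[0,0,0],[0,0,0],[0,0,0],[0,0,0],[0,0,0],[0,0,0],[0,0,0],[0,0,0],[0,0,0],[0,0,0],[0,0,0],[0,0,0]],"slide":[[0.8,0.25,0],[0,0,1],[0,0,2],[0,0,2.5],[0,0,2.5],[0,0,2],[0,0,1.5],[0,0,0.8],[0,0,0.5],[0,0,0.2],[0,0,0],[0,0,0]],"jaw":[0,0,0,0,0,0,0,0,0,0,0,0]}'
```

```text
time: 11.48
tool_pos: [520.6, 307.7, 15.6]
tcp_rot: [0.001, 0.021, 1.0, 0.0]
force: [-0.5, 0.2, -2.5]
opening: 29.2
```

```bash
python3 -m handwheel '{"turn":[[0,0,0],[0,0,0],[0,0,0],[0,0,0],[0,0,0]],"slide":[[0,0,0.4],[0,0,0.3],[0,0,0.15],[0,0,0],[0,0,0]],"jaw":[0,0,0,0,0]}'
```

```text
time: 11.9
tool_pos: [520.3, 307.6, 6.3]
tcp_rot: [0.0, 0.021, 1.0, 0.0]
force: [0.6, 0.4, -1.5]
opening: 28.9
```

```bash
python3 -m handwheel '{"turn":[[0,0,0],[0,0,0],[0,0,0]],"slide":[[0,0,0.08],[0,0,0],[0,0,0]],"jaw":[0,0,0]}'
```

```text
time: 12.15
tool_pos: [520.3, 307.6, 6.2]
tcp_rot: [0.0, 0.021, 1.0, 0.0]
force: [-5.0, -2.8, 8.0]
opening: 29.3
```

The wrist force has risen to +8 N, so the driver is down on the lane floor. I open partway (the lane walls leave no room to open fully), then rise.

```bash
python3 -m handwheel '{"turn":[[0,0,0],[0,0,0],[0,0,0],[0,0,0],[0,0,0],[0,0,0]],"slide":[[0,0,0],[0,0,0],[0,0,0],[0,0,0],[0,0,0],[0,0,0]],"jaw":[3.3,3.8,4.3,4.8,5,5]}'
python3 -m handwheel '{"turn":[[0,0,0],[0,0,0],[0,0,0],[0,0,0],[0,0,0],[0,0,0],[0,0,0],[0,0,0],[0,0,0],[0,0,0]],"slide":[[0,0,-0.5],[0,0,-1],[0,0,-2],[0,0,-3],[0,0,-4],[0,0,-4],[0,0,-4],[-3,0,-4],[-3,0,0],[0,0,0]],"jaw":[5,5,5,5,5,5,5,5,5,5]}'
python3 - <<'E'
from h import *
m=camera_model("wrist");i=capture("wrist");cv2.imwrite("pics/wrist6.png",i)
S=camera_model("scene");si=capture("scene");out=[]
for mm,im in((m,i),(S,si)):
    h=cv2.cvtColor(im,cv2.COLOR_BGR2HSV);k=cv2.inRange(h,(3,150,100),(17,255,255));N,l,s,ce=cv2.connectedComponentsWithStats(k)
    for j in range(1,N):
        p=onz(mm,ce[j],32)
        if s[j,4]>100 and 400<p[0]<650 and 200<p[1]<400:
            r=cv2.minAreaRect(np.array([onz(mm,q,32)[:2] for q in np.argwhere(l==j)[:,::-1]],np.float32));print(s[j,4],ce[j].round(1),p.round(1),r);out.append((mm,ce[j]))
if len(out)==2: print(*tri([o[0] for o in out],[o[1] for o in out]))
for c,(lo,hi) in dict(green=((50,120,50),(80,255,255)),blue=((100,150,60),(120,255,255))).items():
    h=cv2.cvtColor(si,cv2.COLOR_BGR2HSV);N,l,s,ce=cv2.connectedComponentsWithStats(cv2.inRange(h,lo,hi))
    for j in range(1,N):
        p=onz(S,ce[j],17)
        if s[j,4]>100 and 450<p[0]<640 and abs(p[1])<400:print(c,s[j,4],ce[j],p.round(1))
E
```

```text
time: 12.65
tool_pos: [520.2, 307.6, 5.4]
tcp_rot: [-0.0, 0.021, 1.0, -0.0]
force: [0.7, 0.0, 0.5]
opening: 49.8
time: 13.48
tool_pos: [578.7, 304.5, 227.0]
tcp_rot: [0.003, 0.022, 1.0, 0.001]
force: [-1.1, -1.7, -0.9]
opening: 50.1
2715 [255.4 123.1] [535.5 308.7  32. ] ((537.5625, 308.4533386230469), (28.556236267089844, 100.87136840820312), 87.7755355834961)
348 [290.7 296.5] [544.3 315.4  32. ] ((543.0772705078125, 314.24468994140625), (36.600364685058594, 108.96281433105469), 87.30778503417969)
[537.15486217 308.11571599  16.46261485] [np.float64(0.8200669516959802), np.float64(0.820066951695898)]
green 152 [168.31578947 162.64473684] [ 590.4 -354.8   17. ]
blue 411 [266.99513382 262.78588808] [532.1 187.7  17. ]
```

View pics/wrist6.png

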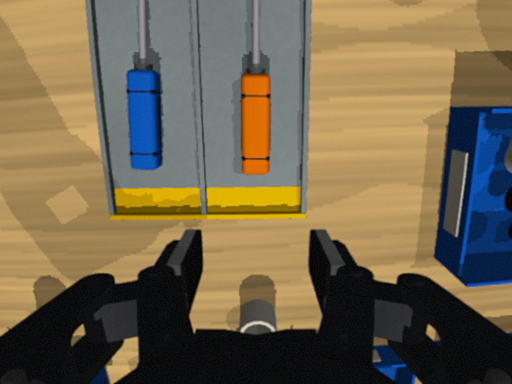

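The orange driver lies in the middle of the lane, handle at (256,124) towards the yellow end and parallel to the nut driver. The gripper is well clear, so I hand in.

```bash
python3 -c "
from h import *
print(workorder.hand_in(), robot.get_obs()['time'])"
```

```text
the job is handed in; nothing more can be done
the job is handed in; nothing more can be done
```

I picked up the smaller orange screwdriver from the mat, turned it end for end, and set it down in the empty lane with its handle towards the yellow end. The job was handed in after about 13.5 s of robot time; the hand-in reports no verdict.

**Last checks on the orange driver:**

| Measure | Result | Limit |
|---|---|---|
| Handle centre from lane centre, yellow side | about 53 mm | 5 to 100 mm |
| Off the middle line | about 2 mm | 25 mm |
| Angle to the lane | about 1° | 12° |
| Handle centre height above the table | about 16.5 mm (18 mm expected) | 12 to 24 mm |

The gripper was open and well clear when I handed in. The driver touched the lane floor with about 8 N before I let go.

**Other tools:** By single-view measurement the green driver appeared to have moved about 2 mm and the nut driver about 4 mm. I put this down to shading in the pictures, as neither was touched; both are far inside the 25 mm limit.

**Disagreements:**
- The tray measured 226 mm wide against the stated 232 mm, and its wall top 16 mm high against 14 mm.
- Hand-picked corners in the side view disagreed with the other two views by up to 7.5 mm, so I set the lane from the wrist and scene views.

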